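Close up the glass kiln and start the anneal

TASK

Get the kiln ready to anneal the two glass pieces that lie inside: using only your fingertips, push its open lid gently down until it is fully shut, without letting it slam, and push the vent slide on top of the lid fully home over the vent hole. Only when lid and vent are both closed, press the green start button on the controller and let it go. Nothing needs gripping: do not raise the lid further or lift anything, do not press the red stop button, and leave the glass, jars, cane slices and brush undisturbed.

Things in the scene. Friction and masses are not known exactly. Their poses are not given: they have to be found in the camera images.
- lid (a joint): Angle of the kiln lid in rad: 0 = fully shut, grows as it opens upward; starts between 0.55 and 0.9. The hinge is stiff (about 1.9 N m of friction; the lid weighs about 0.9 kg), so the lid stays wherever it is left and must be pushed all the way; about 2 to 8 N near its free edge moves it.
- lid_hinge (a point): Mid-width point on the lid's hinge axis, 100 mm above the table, on the side away from the robot; turns with the lid. y = hinge axis (turning about +y opens), x = from free edge to hinge, z = out of the lid's top face. In this frame the steel lid runs from x -288 (free edge) to -8 mm, y -150 to 150, underside z 0, top face z 45; a bar handle stands 45 mm out from the free edge.
- lid_push (a point): Clear spot on the lid's steel top face for pushing it shut: in the hinge frame x = -225 mm, y = 0, z = 45 mm. Axes as for lid_hinge.
- vent (a joint): Position of the vent slide in m: 0 = fully home (brass plate covers the vent hole), grows as it opens towards the lid's +y (left seen from the robot); starts 0.030 to 0.045, travel stops at 0 and 0.048. Held by about 1.8 N of friction, so it stays where it is left.
- vent_knob (a point): Centre of the black round knob on the brass vent plate (48 x 50 mm); axes as the lid, slide along y. It is 23 mm above the lid's top face; head 22 mm diameter, 6 mm below to 8 mm above this point, on a 12 mm stem; plate and its side rails are up to 7 mm above that face. Vent home: 135 mm from the hinge axis, 20 mm to the -y side of mid-lid.
- kiln: Grey steel clamshell kiln, 280 mm deep (x), 300 mm wide (y), rim 100 mm high, white lining; 145 mm high with lid shut (knob up to 176 mm). Origin under its centre on the table, x towards the hinge (away from the robot), z up. Fixed. Hinge axis at x = +148 mm, z = 100 mm.
- start_top (a point): Centre of the top of the green start button (28 mm diameter) on the controller's sloping panel; z = outward normal of the panel (15 degrees from vertical, leaning to the robot), y along the row of the two buttons; +y is away from the red button.
- start (a joint): Travel of the green button in m: 0 = released, 0.006 = fully down; spring, about 5 N fully down. It counts as pressed beyond 0.004.
- stop_top (a point): Centre of the top of the red stop button (28 mm diameter), 72 mm to the -y side of the green one on the same panel.
- stop (a joint): Travel of the red button in m: 0 = released, 0.006 = fully down.
- controller: Fixed grey bench controller, 118 x 150 mm, top sloping from about 68 mm high in front to 100 mm at the back, white panel with a dark display at the back and the two buttons in front; origin under its centre, x towards its back, z up. Stands to the left or to the right of the kiln.
- blank_a: Blue glass disc, 60 mm diameter, 7 mm thick, lying on the white shelf inside the kiln; origin under its centre. Leave alone.
- blank_b: Red glass disc, 60 mm diameter, 7 mm thick, lying inside the kiln; origin under its centre. Leave alone.
- frit_jar: Green glass jar, black cap, 64 mm diameter, 100 mm high, behind the controller; origin under its centre. Leave alone.
- cane_jar: Amber glass jar, black cap, 68 mm diameter, 110 mm high, behind the steel plate; origin under its centre. Leave alone.
- marver: Dark steel plate 170 x 150 mm, 12 mm high, on the other side of the kiln from the controller; origin under its centre. Fixed.
- cane_a: Amber slice of glass cane, 26 mm diameter, 14 mm high, on the steel plate; origin under its centre. Leave alone.
- cane_b: Blue slice of glass cane, 26 mm diameter, 14 mm high, on the steel plate; origin under its centre. Leave alone.
- brush: Flat kiln-wash brush with a wooden handle, 150 mm long, 38 mm wide, 14 mm high, lying across the near part of the steel plate; origin under its middle. Leave alone.

How it is judged:
By the outcome, as a careful person would: the job done as asked, in the order asked, and still so for the second after the job is handed in, with the robot touching nothing.
It also fails if it takes over 54 s, if anything falls off the work surface, if the arm or the gripper's body presses on something with over 40 N, if the wrist force passes 120 N, or if a joint passes its speed limit or range.

ROBOT

A 6-joint arm with a two-finger parallel gripper is mounted at the origin on the work surface. World frame = base frame: x ahead of the robot, y to its left, z up, the work surface at z = 0. Lengths are in m, angles in rad, forces in N, time in s.
With the tool pointing down it reaches from about 0.425 to 0.95 m from the base axis. Payload 14.7 kg.
Tool frame: the origin (TCP) lies midway between the tips of the shut fingers; the grasp point (between the pads) lies 19 mm behind it; x points along the fingers, y is the direction in which the jaws open and shut, and the axes are right-handed (so a half turn about x gives the same grasp; the last joint's range is limited). The gripper opens to 85 mm and grips with 20 to 120 N. Pads are 22 mm wide; open, the fingers measure 114 mm over their backs; the gripper's body (76 mm by 85 mm) begins 54 mm behind the grasp point. The pads swing forward as they close: fully open they stand 13 mm farther back than shut.
Start: joints at [1.274, 0.48, 1.596, -0, 1.065, -0.047], TCP at [0.161, 0.63, 0.231] pointing down, gripper open.
Joint ranges: [-2.75, 2.75], [-0.82, 2.05], [0.23, 2.67], [-1.56, 4.7], [0.09, 2.69], [-2.92, 2.92]. Speed limits (rad/s): [1.89, 1.89, 2.39, 3.01, 3.01, 3.01].

INTERFACE

Orientations are given as a unit quaternion [w, x, y, z].
In Python, from rig import robot, vision, spotter gives the robot as it stands.
- The arm moves only by the shell command python3 -m pendant 'ROWS' [FORCE]. ROWS is a JSON object of lists of equal length, an entry for each row: "grip": the opening, from 0 (shut) to 1 (fully open); "translation": the shift along the tool's x, y, z in mm, a list of three; "rotation": the turn, a rotation vector about the tool's x, y, z in degrees, a list of three. In form: {"grip": [grip, ...], "translation": [[x, y, z], ...], "rotation": [[rx, ry, rz], ...]}. A call has 1 to 20 rows; each row is the pose to reach, as a shift and turn from the pose measured when the call began, along the tool's axes at that moment; what a row does not reach only later rows make up. A row lasts 1/8 s, in which the tool goes at most 62.5 mm and 10.7 degrees, less where a joint would pass 70% of its speed; a pose out of reach is approached as far as the arm can. A call with a gripper value outside its range is refused whole. The fingers move at their own pace and stop on an object; FORCE is the grip in N (left out, the last holds). Time passes only in rows, so rows that repeat a pose let the fingers close. It gives the time, the measured TCP pose, the force and the opening at its end, in the units of the state.
- robot.sense(): the state, without advancing time (a new reading comes with each control period).
- vision.read_camera(name): name is "scene" or "top" or "wrist"; returns a dict with "pixels" (480x640x3 uint8, red, green, blue), "camera_matrix" (3x3 intrinsics, pixels), "dist_coeffs" ([k1, k2, p1, p2, k3] as OpenCV has them; the pictures are not rectified), "R" (3x3) and "t" (3): a world point X has camera coordinates R X + t; the wrist camera has in their place "tool_from_camera" (4x4, takes a point from camera to tool coordinates, whose origin is the TCP and whose axes are the tool frame's). Camera axes: x right, y down, z forward; pixel columns grow to the right and rows downward; lengths in m; the calibration is good to about 2 mm. A picture is of the moment at which its call begins: read the wrist's pose just before it. There is no depth.
- robot.close_job(): hands the job in, once; it reports no verdict.
Trained networks look in the newest picture that a camera, given by its name, has taken for a name from the list of things; names that differ only in an ending like _2 or _b are one class to them, and where a whole thing is asked for, a point or a joint stands for the part that bears it (a point fixed in the world has none). Each returns a list of dicts, best first, with "confidence" (0 to 1); they miss things now and then, are a little off and sometimes report something else, mostly with a low value. They report only what shows in the picture. A call takes as long as a camera call.
- spotter.look_for(camera, query): "bbox" ([left, top, right, bottom] as shares, 0 to 1, of the picture: columns of its width, rows of its height, round what is visible of it).
The state is a dict: "t": time; "qpos": joint angles; "dq": joint speeds; "tau": joint torques, N m; "tcp_pos": TCP position; "ee_rot": TCP orientation; "ft_force": force on the tool from outside, world axes, zero at the start; "wrist_torque": the same for the moment, N m; "width": finger opening in m.
Only numpy, scipy, OpenCV 4.12 (cv2) and the standard library are available. Lean on these libraries where they do the work, as an engineer would, in place of code of your own. Each camera call takes 0.05 s, during which the arm holds its last target.

## Working session

There is one attempt and no reset: what is moved stays moved. The work goes in short steps, Python scripts to look and compute and a shell command to move; the robot and the scene stay as the last step left them, time stands still between calls to the robot, and variables do not carry over. Pictures are saved under pics/ and viewed, and the job is handed in when it is done.

```bash
ls; mkdir -p pics; cat > h.py <<'E'
import numpy as np, cv2
from rig import robot, vision, spotter
def snap(n,f):
    c=vision.read_camera(n); cv2.imwrite('pics/'+f,c['pixels'][:,:,::-1]); return c
E
python3 - <<'E'
from h import *
print(robot.sense())
for n in('scene','top'):
    c=snap(n,n+'0.png'); print(n,{k:np.round(v,3).tolist() for k,v in c.items() if k!='pixels'})
    for q in ('lid','lid_push','vent_knob','kiln','start_top','stop_top','controller','marver'):
        for r in spotter.look_for(n,q)[:2]:
            b=np.array(r['bbox'])*[640,480,640,480]; print(q,b.round(),((b[:2]+b[2:])/2).round(1),round(r['confidence'],2))
E
```

```text
pics
{'t': 0.0, 'qpos': array([ 1.27440758e+00,  4.80830726e-01,  1.59689373e+00, -8.81851883e-06,
        1.06508936e+00, -4.65748370e-02]), 'dq': array([-0.00204728, -0.00073914,  0.00147029, -0.00187491, -0.00010104,
        0.00085891]), 'tau': array([ 1.72191543e-03, -9.50671577e+01, -4.30191278e+01,  5.08360681e-04,
        1.19147121e-02, -1.39369345e-04]), 'tcp_pos': array([0.16053853, 0.62942728, 0.23066571]), 'ee_rot': array([ 0.70152697,  0.08766567,  0.70166894, -0.08851743]), 'ft_force': array([-0.09843692,  0.12298989,  0.13467067]), 'wrist_torque': array([0.00873784, 0.0716513 , 0.033996  ]), 'width': 0.08547655918517157}
scene {'camera_matrix': [[447.503, 0.0, 317.727], [0.0, 447.503, 237.656], [0.0, 0.0, 1.0]], 'dist_coeffs': [-0.023, 0.0, 0.0, 0.0, 0.0], 'R': [[-0.126, 0.992, 0.005], [0.852, 0.11, -0.512], [-0.508, -0.06, -0.859]], 't': [0.067, -0.446, 1.366]}
lid [222. 129. 399. 314.] [310.6 221.2] 0.63
lid_push [221. 128. 398. 314.] [309.5 220.7] 0.68
vent_knob [300. 220. 331. 249.] [315.5 234.5] 0.72
kiln [221. 128. 398. 323.] [309.5 225.1] 0.71
start_top [133. 2
[... 158 characters left out ...]
4. 237.] [174.6 205.8] 0.87
marver [426. 210. 497. 286.] [461.3 247.9] 0.66
marver [134. 173. 215. 236.] [174.6 204.7] 0.17
top {'camera_matrix': [[496.315, 0.0, 318.722], [0.0, 496.315, 235.264], [0.0, 0.0, 1.0]], 'dist_coeffs': [0.01, 0.0, 0.0, 0.0, 0.0], 'R': [[-0.01, -1.0, 0.01], [-0.998, 0.009, -0.06], [0.06, -0.01, -0.998]], 't': [0.005, 0.59, 1.055]}
lid [226. 145. 410. 311.] [318.  227.8] 0.69
lid_push [226. 147. 413. 309.] [319.7 228.2] 0.75
vent_knob [300. 187. 333. 210.] [316.2 198.7] 0.96
kiln [227. 145. 413. 313.] [319.6 229.2] 0.86
start_top [471. 285. 486. 299.] [478.4 292.1] 0.72
stop_top [511. 286. 524. 304.] [517.7 294.9] 0.47
marver [114. 232. 198. 324.] [156.  277.9] 0.82
```

View pics/scene0.png

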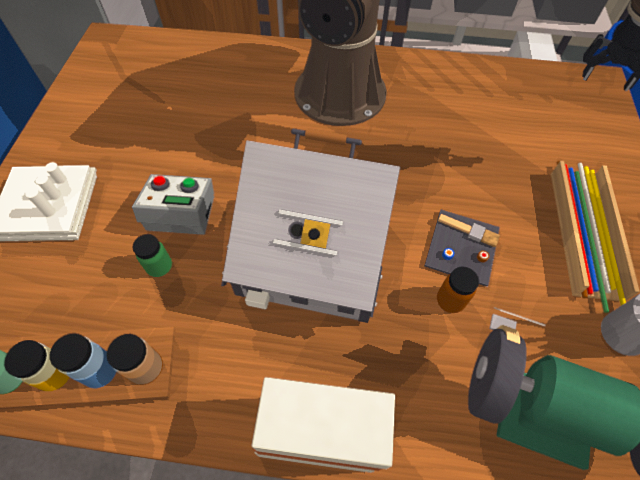

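View pics/top0.png

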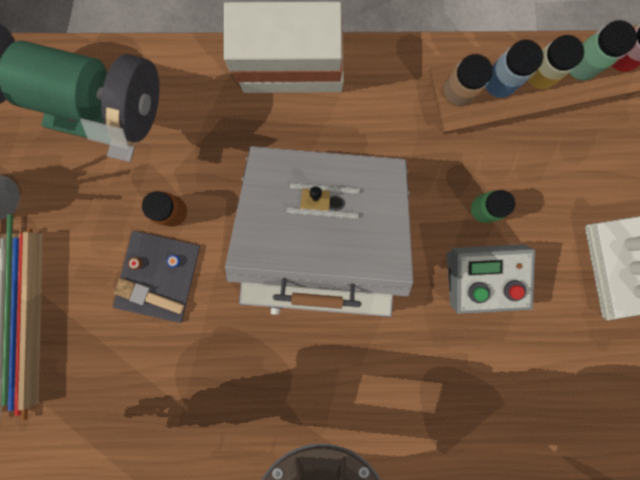

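```bash
python3 - <<'E'
import cv2
a=cv2.imread('pics/scene0.png')[120:330,210:410]; b=cv2.imread('pics/top0.png')[135:325,215:425]
cv2.imwrite('pics/a.png',cv2.resize(a,None,fx=2.85,fy=2.85,interpolation=2)); cv2.imwrite('pics/b.png',cv2.resize(b,None,fx=3,fy=3,interpolation=2))
c=cv2.imread('pics/top0.png')[240:320,440:545];cv2.imwrite('pics/c.png',cv2.resize(c,None,fx=6,fy=6,interpolation=2))
E
```

```text
(no output)
```

View pics/a.png

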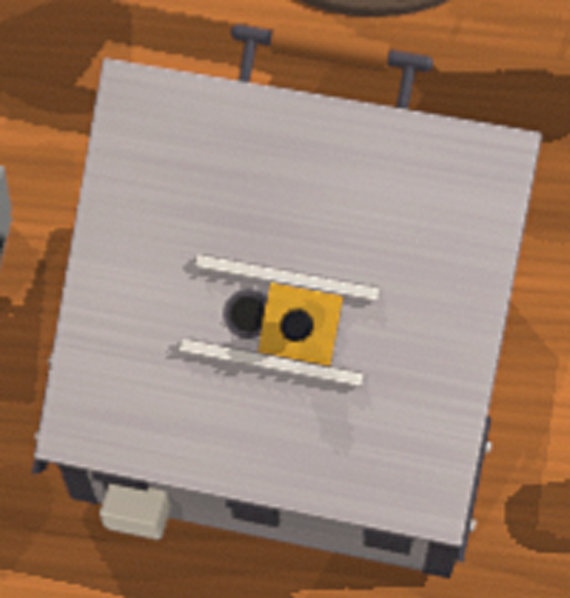

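View pics/b.png

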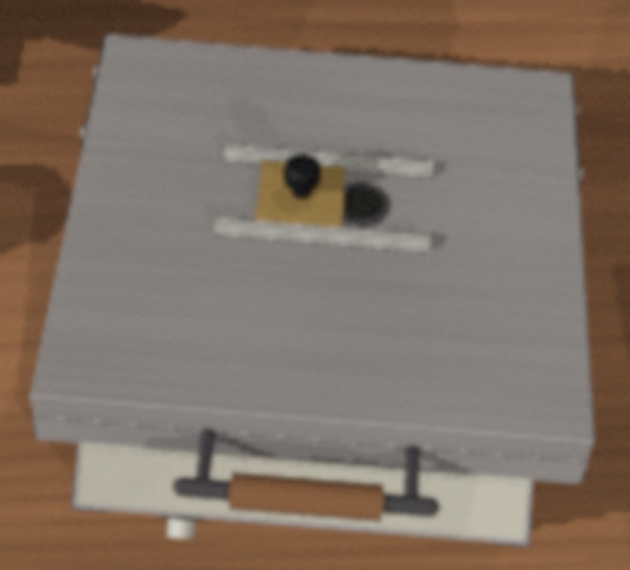

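View pics/c.png

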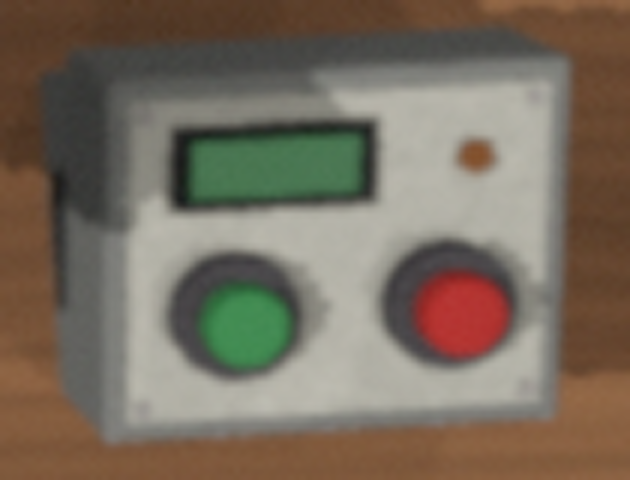

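```bash
cat > fit.py <<'E'
from h import *
from scipy.optimize import least_squares
from scipy.spatial.transform import Rotation as Ro
def proj(c,X):
    return cv2.projectPoints(np.array(X,float).reshape(-1,3),cv2.Rodrigues(c['R'])[0],c['t'],c['camera_matrix'],c['dist_coeffs'])[0][:,0]
def lidpts(p,L):
    hx,hy,yaw,th=p[:4]
    R=Ro.from_euler('z',yaw).as_matrix()@Ro.from_euler('y',th).as_matrix()
    return (R@np.array(L,float).reshape(-1,3).T).T+[hx,hy,.1]
E
python3 - <<'E'
from fit import *
S=vision.read_camera('scene');T=vision.read_camera('top')
A=np.array([[104,58],[541,133],[463,545],[36,458],[296,324]])/2.85+[210,120]
B=np.array([[594,440],[34,400],[107,36],[572,72],[303,172],[582,482],[40,438]])/3+[215,135]
def model(p):
    L=[[-.288,-.15,.045],[-.288,.15,.045],[-.008,.15,.045],[-.008,-.15,.045],[-.135,-.02+p[4],.045+.031]]
    L2=L+[[-.288,-.15,0],[-.288,.15,0]]
    return np.r_[proj(S,lidpts(p,L))-A, proj(T,lidpts(p,L2))-B]
r=least_squares(lambda p:model(p).ravel(),[.7,0,0,.7,.04],loss='soft_l1')
print(r.x,np.round(model(r.x),1).tolist())
p=r.x
c0=np.array([p[0],p[1]])-.148*np.array([np.cos(p[2]),np.sin(p[2])]);print('kiln',c0)
print('push',lidpts(p,[[-.225,0,.045],[-.135,-.02+p[4],.068],[-.288,0,0.045],[-.333,0,.02]]))
# buttons
im=S['pixels'];hsv=cv2.cvtColor(im,cv2.COLOR_RGB2HSV)
def blob(im,lo,hi,c,r):
    hsv=cv2.cvtColor(im,cv2.COLOR_RGB2HSV);m=cv2.inRange(hsv,lo,hi);M=np.zeros_like(m);cv2.circle(M,c,r,255,-1);ys,xs=np.nonzero(m&M);return np.array([xs.mean(),ys.mean()]),len(xs)
for col,lo,hi,cs,ct in(('g',(45,120,60),(85,255,255),(189,183),(481,294)),('r',(170,150,80),(180,255,255),(159,181),(517,292))):
    a,na=blob(S['pixels'],lo,hi,cs,9);b,nb=blob(T['pixels'],lo,hi,ct,11);print(col,a,na,b,nb)
    q=least_squares(lambda X:np.r_[(proj(S,X)-a).ravel(),(proj(T,X)-b).ravel()],[.5,-.3,.08]);print(q.x,q.cost, q.fun)
E
```

```text
[ 0.72499416 -0.01678578 -0.08486502  0.58010467  0.03700168] [[-1.4, -0.4], [-0.9, -1.2], [-1.0, -0.2], [-1.5, 0.1], [-0.7, -0.5], [0.2, 0.4], [-1.2, -0.3], [-0.8, -1.0], [-0.6, -1.1], [-0.6, -2.7], [-1.3, 0.5], [-0.4, 1.7]]
kiln [ 0.5775268  -0.00424083]
push [[ 0.5620565  -0.00292478  0.26096332]
 [ 0.65106438  0.00656646  0.23087061]
 [ 0.50955261  0.00154169  0.29549435]
 [ 0.45839635  0.00589352  0.29924923]]
g [188.40909091 182.29545455] 88 [480.52083333 293.73611111] 144
[ 0.46492321 -0.32175292  0.09305963] 0.11396408720053877 [-0.36455416 -0.04362135 -0.29856716  0.06311314]
r [159.5 183.5] 6 [516. 285.] 1
[ 0.48146961 -0.38903685  0.09918795] 1.8245409137332687 [-1.45436115 -0.20408215 -1.1893653   0.2787044 ]
```

```bash
cat > g.py <<'E'
from fit import *
def tgt(pos,R=None,s=None):
    s=s or robot.sense(); q=s['ee_rot'];R0=Ro.from_quat([q[1],q[2],q[3],q[0]])
    d=R0.inv().apply(np.array(pos)-s['tcp_pos'])*1000
    rv=(R0.inv()*R).as_rotvec(degrees=True) if R is not None else np.zeros(3)
    return d.round(1).tolist(),rv.round(1).tolist()
def down(yaw,flip=1): # tool x down, tool y = +-lid y
    y=np.array([-np.sin(yaw),np.cos(yaw),0])*flip;x=np.array([0,0,-1.]);return Ro.from_matrix(np.c_[x,y,np.cross(x,y)])
E
python3 - <<'E'
from g import *
s=robot.sense();q=s['ee_rot'];print(Ro.from_quat([q[1],q[2],q[3],q[0]]).as_matrix().round(3))
for f in(1,-1): print(tgt([.555,-.003,.40],down(-.085,f)))
print(tgt([.16,.63,.40]))
E
```

```text
[[-0.     0.247  0.969]
 [-0.     0.969 -0.247]
 [-1.    -0.    -0.   ]]
([-168.7, -515.7, 538.5], [-9.4, -0.0, 0.0])
([-168.7, -515.7, 538.5], [170.6, 0.0, 0.0])
([-168.7, 0.0, -0.7], [0.0, 0.0, 0.0])
```

```bash
python3 -m pendant '{"grip":[0,0,0,0,0,0,0,0,0,0,0,0,0,0,0,0,0,0],"translation":[[-60,0,0],[-120,0,0],[-160,-40,40],[-160,-80,84],[-160,-122,128],[-160,-165,172],[-160,-208,216],[-160,-250,260],[-160,-292,304],[-160,-334,348],[-160,-376,392],[-160,-418,436],[-160,-460,480],[-160,-500,520],[-160,-516,538],[-160,-516,538],[-160,-516,538],[-160,-516,538]],"rotation":[[0,0,0],[0,0,0],[0,0,0],[0,0,0],[0,0,0],[-2,0,0],[-4,0,0],[-6,0,0],[-8,0,0],[-9.4,0,0],[-9.4,0,0],[-9.4,0,0],[-9.4,0,0],[-9.4,0,0],[-9.4,0,0],[-9.4,0,0],[-9.4,0,0],[-9.4,0,0]]}' 
python3 - <<'E'
from g import *
print(tgt([.562,-.003,.265],down(-.085)))
snap('scene','s1.png');snap('wrist','w1.png')
E
```

```text
t: 3.25
tcp_pos: [0.5539, -0.002, 0.3915]
ee_rot: [0.707, 0.03, 0.706, -0.03]
ft_force: [0.5, 0.6, -0.2]
width: -0.0003
([126.5, -0.3, 8.1], [0.0, 0.0, -0.0])
```

View pics/s1.png

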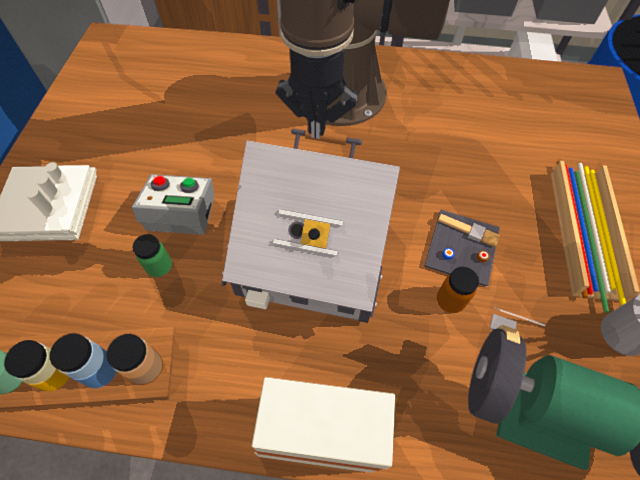

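View pics/w1.png

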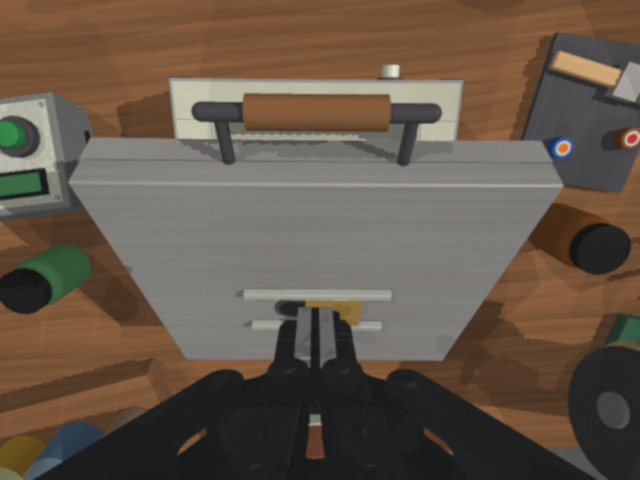

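```bash
python3 - <<'E'
from g import *
s=robot.sense();p=[.725,-.0168,-.085]
for th in np.arange(.62,-.03,-.03): 
    X=lidpts(p+[th],[-.237,0,.045])[0]+[.011,-.001,0]; print(round(th,2),tgt(X,None,s)[0],X.round(4))
E
```

```text
0.62 [117.2, -0.1, 15.8] [ 0.5699 -0.0036  0.2743]
0.59 [122.3, -0.1, 10.6] [ 0.5647 -0.0032  0.2692]
0.56 [127.5, -0.1, 5.6] [ 0.5597 -0.0028  0.264 ]
0.53 [132.9, -0.1, 0.8] [ 0.5549 -0.0024  0.2586]
0.5 [138.4, -0.1, -3.9] [ 0.5503 -0.002   0.2531]
0.47 [144.1, -0.1, -8.4] [ 0.5458 -0.0016  0.2475]
0.44 [149.9, -0.1, -12.7] [ 0.5414 -0.0012  0.2417]
0.41 [155.8, -0.1, -16.9] [ 0.5373 -0.0009  0.2357]
0.38 [161.8, -0.1, -20.9] [ 5.333e-01 -5.000e-04  2.297e-01]
0.35 [168.0, -0.1, -24.7] [ 5.295e-01 -2.000e-04  2.235e-01]
0.32 [174.3, -0.1, -28.3] [5.259e-01 1.000e-04 2.173e-01]
0.29 [180.6, -0.1, -31.7] [5.225e-01 4.000e-04 2.109e-01]
0.26 [187.1, -0.1, -35.0] [0.5193 0.0007 0.2044]
0.23 [193.7, -0.1, -38.0] [0.5163 0.0009 0.1978]
0.2 [200.3, -0.1, -40.8] [0.5135 0.0012 0.1912]
0.17 [207.1, -0.1, -43.5] [0.5108 0.0014 0.1844]
0.14 [213.9, -0.1, -45.9] [0.5084 0.0016 0.1776]
0.11 [220.8, -0.1, -48.1] [0.5062 0.0018 0.1707]
0.08 [227.7, -0.1, -50.1] [0.5042 0.002  0.1638]
0.05 [234.7, -0.1, -52.0] [0.5024 0.0021 0.1568]
0.02 [241.8, -0.1, -53.6] [0.5008 0.0022 0.1497]
-0.01 [248.9, -0.1, -54.9] [0.4994 0.0024 0.1426]
```

Move to just above, then slowly through contact.

```bash
python3 -m pendant '{"grip":[0,0,0,0,0,0,0,0,0,0],"translation":[[45,0,6],[85,0,11],[110,0,11],[115,0,11],[119,0,10],[122,0,10],[124,0,9],[126,0,8],[128,0,6],[130,0,4]],"rotation":[[0,0,0],[0,0,0],[0,0,0],[0,0,0],[0,0,0],[0,0,0],[0,0,0],[0,0,0],[0,0,0],[0,0,0]]}'
```

```text
t: 4.6
tcp_pos: [0.5583, -0.0026, 0.2617]
ee_rot: [0.707, 0.03, 0.706, -0.03]
ft_force: [0.4, 0.2, 2.9]
width: -0.0003
```

```bash
python3 -m pendant '{"grip":[0,0,0,0,0,0,0,0,0,0,0,0,0,0,0,0,0,0,0,0],"translation":[[3,0,-3.4],[6,0,-6],[8.6,0,-8.1],[11.5,0,-10.4],[14.3,0,-12.6],[17.2,0,-14.8],[20.1,0,-16.9],[23,0,-19],[26,0,-21.1],[29,0,-23.1],[32,0,-25.1],[35,0,-27],[38.2,0,-28.9],[41.3,0,-30.7],[44.5,0,-32.5],[47.6,0,-34.2],[50.8,0,-35.9],[54,0,-37.6],[57.3,0,-39.2],[60.5,0,-40.7]],"rotation":[[0,0,0],[0,0,0],[0,0,0],[0,0,0],[0,0,0],[0,0,0],[0,0,0],[0,0,0],[0,0,0],[0,0,0],[0,0,0],[0,0,0],[0,0,0],[0,0,0],[0,0,0],[0,0,0],[0,0,0],[0,0,0],[0,0,0],[0,0,0]]}'
python3 - <<'E'
from g import *
s=robot.sense();p=[.725,-.0168,-.085]
for th in np.arange(.27,-.03,-.03): 
    X=lidpts(p+[th],[-.237,0,.045])[0]+[.011,-.001,0]; print(round(th,2),tgt(X,None,s)[0])
snap('scene','s2.png')
E
```

```text
t: 7.1
tcp_pos: [0.5176, 0.0009, 0.2009]
ee_rot: [0.707, 0.03, 0.706, -0.03]
ft_force: [-0.9, 0.1, 3.4]
width: -0.0001
0.27 [-5.6, -0.1, 2.8]
0.24 [0.9, -0.1, -0.3]
0.21 [7.5, -0.1, -3.2]
0.18 [14.2, -0.1, -5.9]
0.15 [21.0, -0.1, -8.4]
0.12 [27.9, -0.1, -10.7]
0.09 [34.8, -0.1, -12.8]
0.06 [41.8, -0.1, -14.7]
0.03 [48.8, -0.1, -16.4]
0.0 [55.9, -0.1, -17.8]
-0.03 [63.0, -0.1, -19.1]
```

View pics/s2.png

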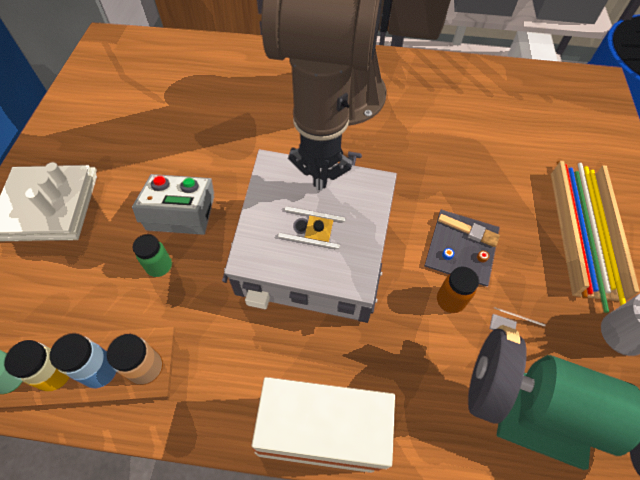

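The lid follows the fingertip and is about half shut, the knob at about (319,226). I'll continue, slowing near the end.

```bash
python3 -m pendant '{"grip":[0,0,0,0,0,0,0,0,0,0,0,0,0,0,0,0,0,0],"translation":[[4,0,-1.7],[7.5,0,-3.2],[11,0,-4.5],[14.2,0,-5.9],[17.6,0,-7.2],[21,0,-8.4],[24.5,0,-9.6],[28,0,-10.7],[31.4,0,-11.8],[34.8,0,-12.8],[38,0,-13.7],[41,0,-14.5],[43.5,0,-15.1],[45.5,0,-15.6],[47.5,0,-16],[49,0,-16.4],[50.5,0,-16.7],[51.5,0,-17]],"rotation":[[0,0,0],[0,0,0],[0,0,0],[0,0,0],[0,0,0],[0,0,0],[0,0,0],[0,0,0],[0,0,0],[0,0,0],[0,0,0],[0,0,0],[0,0,0],[0,0,0],[0,0,0],[0,0,0],[0,0,0],[0,0,0]]}'
```

```text
t: 9.4
tcp_pos: [0.5004, 0.0024, 0.149]
ee_rot: [0.707, 0.03, 0.706, -0.03]
ft_force: [-1.2, 1.0, 0.9]
width: -0.0002
```

```bash
python3 -m pendant '{"grip":[0,0,0,0,0],"translation":[[1,0,0],[2,0,0],[3,0,0],[4,0,0],[4,0,0]],"rotation":[[0,0,0],[0,0,0],[0,0,0],[0,0,0],[0,0,0]]}'; python3 -m pendant '{"grip":[0,0,0],"translation":[[0.7,0,0],[1.4,0,0],[1.4,0,0]],"rotation":[[0,0,0],[0,0,0],[0,0,0]]}'
```

```text
t: 10.02
tcp_pos: [0.5003, 0.0023, 0.145]
ee_rot: [0.707, 0.03, 0.706, -0.03]
ft_force: [-1.6, 0.2, 5.2]
width: -0.0006
t: 10.4
tcp_pos: [0.5004, 0.0023, 0.1449]
ee_rot: [0.707, 0.03, 0.706, -0.03]
ft_force: [-9.4, 0.7, 33.1]
width: 0.0001
```

```bash
python3 -m pendant '{"grip":[0,0,0,0],"translation":[[-30,0,0],[-60,40,20],[-60,75,70],[-60,75,70]],"rotation":[[0,0,0],[0,0,0],[0,0,0],[0,0,0]]}'; python3 - <<'E'
from g import *
S=snap('scene','s3.png')
rs=spotter.look_for('scene','vent_knob')
T=snap('top','t3.png')
rt=spotter.look_for('top','vent_knob')
for r in rs+rt:
    b=np.array(r['bbox'])*[640,480,640,480]; print(b.round(),r['confidence'])
p=[.725,-.0168,-.085,0]
for v in (0,.037): X=lidpts(p,[-.135,-.02+v,.076]); print(X,proj(S,X),proj(T,X))
L=[[-.288,-.15,.045],[-.288,.15,.045],[-.008,.15,.045],[-.008,-.15,.045]]
print(proj(S,lidpts(p,L)).round(),proj(T,lidpts(p,L)).round())
for n,i in(('s3',S),('t3',T)):
    a=cv2.imread(f'pics/{n}.png')
    for q in proj(i,lidpts(p,L)): cv2.circle(a,tuple(int(v) for v in q),2,(0,0,255),-1)
    a=a[130:330,210:420];cv2.imwrite(f'pics/{n}z.png',cv2.resize(a,None,fx=2.8,fy=2.8,interpolation=2))
E
```

```text
t: 10.9
tcp_pos: [0.5799, 0.0731, 0.2052]
ee_rot: [0.708, 0.029, 0.705, -0.029]
ft_force: [-0.3, -0.1, -0.5]
width: -0.0001
[308. 220. 332. 240.] 0.63
[[ 0.58878944 -0.02526661  0.176     ]] [[302.29249413 219.63744079]] [[332.69825632 230.44728572]]
[[0.59193065 0.01159981 0.176     ]] [[319.95071363 222.86375642]] [[312.66900075 228.93188713]]
[[263. 163.]
 [392. 185.]
 [374. 298.]
 [225. 269.]] [[395. 317.]
 [236. 306.]
 [249. 159.]
 [404. 171.]]
```

View pics/s3z.png

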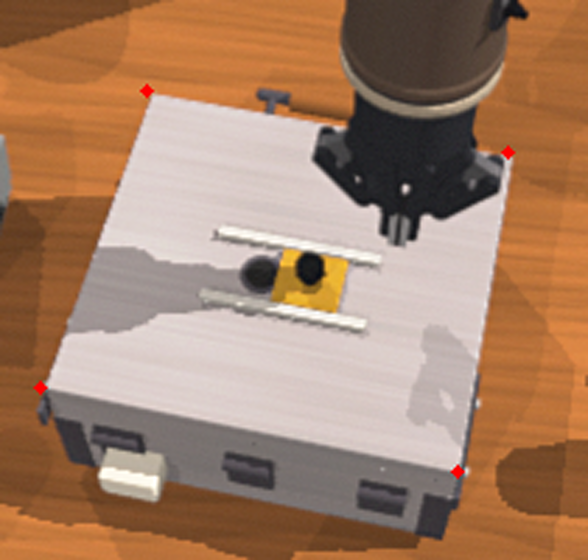

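View pics/t3z.png

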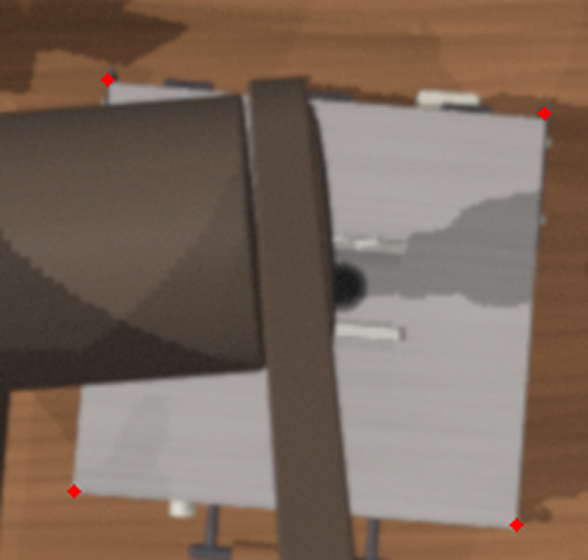

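```bash
python3 - <<'E'
from g import *
s=robot.sense();p=[.725,-.0168,-.085,0]
for y in (.055,.0,-.02+.011+.008,-.02+.011+.0145):
  X=lidpts(p,[-.133,y,.057])[0];print(X,tgt(X,down(-.085),s))
E
```

```text
[0.59714955 0.04929282 0.157     ] ([47.5, -19.5, 23.5], [0.0, -0.0, 0.0])
[ 0.59248017 -0.00550861  0.157     ] ([47.5, -74.5, 23.5], [0.0, -0.0, 0.0])
[ 0.59239528 -0.006505    0.157     ] ([47.5, -75.5, 23.5], [0.0, -0.0, 0.0])
[ 5.92947111e-01 -2.84649775e-05  1.57000000e-01] ([47.5, -69.0, 23.5], [0.0, -0.0, 0.0])
```

```bash
python3 -m pendant '{"grip":[0,0,0,0,0],"translation":[[0,-10,23],[20,-19,23.5],[40,-19,23.5],[47.5,-19,23.5],[47.5,-19,23.5]],"rotation":[[0,0,0],[0,0,0],[0,0,0],[0,0,0],[0,0,0]]}'; python3 - <<'E'
from g import *
snap('scene','s4.png');a=cv2.imread('pics/s4.png')[160:300,250:400];cv2.imwrite('pics/s4z.png',cv2.resize(a,None,fx=4,fy=4,interpolation=2))
E
```

```text
t: 11.72
tcp_pos: [0.5967, 0.0495, 0.1569]
ee_rot: [0.706, 0.03, 0.707, -0.03]
ft_force: [-0.3, 0.9, -0.2]
width: 0.0002
```

View pics/s4z.png

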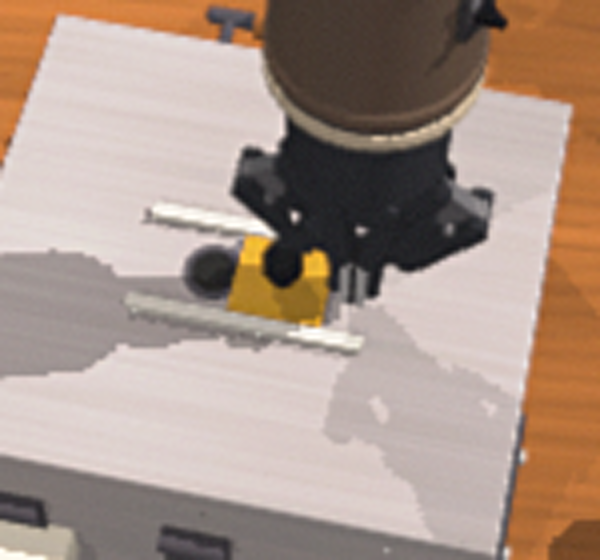

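```bash
python3 -m pendant '{"grip":[0,0,0,0,0,0,0,0,0,0,0,0,0,0],"translation":[[0,-4,0],[0,-8,0],[0,-12,0],[0,-15,0],[0,-18,0],[0,-21,0],[0,-24,0],[0,-27,0],[0,-30,0],[0,-33,0],[0,-36,0],[0,-39,0],[0,-42,0],[0,-44,0]],"rotation":[[0,0,0],[0,0,0],[0,0,0],[0,0,0],[0,0,0],[0,0,0],[0,0,0],[0,0,0],[0,0,0],[0,0,0],[0,0,0],[0,0,0],[0,0,0],[0,0,0]]}'; python3 - <<'E'
from g import *
snap('scene','s5.png');a=cv2.imread('pics/s5.png')[160:300,250:400];cv2.imwrite('pics/s5z.png',cv2.resize(a,None,fx=4,fy=4,interpolation=2))
E
```

```text
t: 13.52
tcp_pos: [0.5933, 0.0056, 0.1574]
ee_rot: [0.706, 0.03, 0.707, -0.03]
ft_force: [-0.6, 1.9, 0.8]
width: -0.0
```

View pics/s5z.png

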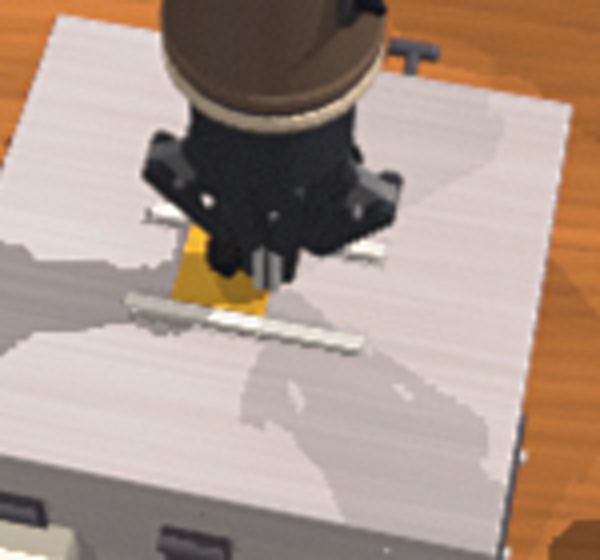

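The plate has nearly covered the hole (plate about (225,280) in the crop). I'll push on until the force shows the stop.

```bash
python3 -m pendant '{"grip":[0,0,0,0],"translation":[[0,-2,0],[0,-4,0],[0,-5.5,0],[0,-6,0]],"rotation":[[0,0,0],[0,0,0],[0,0,0],[0,0,0]]}';  python3 -m pendant '{"grip":[0,0,0,0],"translation":[[0,-1,0],[0,-2,0],[0,-3,0],[0,-3,0]],"rotation":[[0,0,0],[0,0,0],[0,0,0],[0,0,0]]}'
```

```text
t: 14.08
tcp_pos: [0.5928, -0.0006, 0.1574]
ee_rot: [0.706, 0.03, 0.707, -0.03]
ft_force: [-0.9, 1.4, 0.1]
width: -0.0004
t: 14.58
tcp_pos: [0.5927, -0.0019, 0.1575]
ee_rot: [0.706, 0.031, 0.706, -0.03]
ft_force: [1.1, 19.1, 2.1]
width: -0.0
```

```bash
python3 -m pendant '{"grip":[0,0,0,0,0],"translation":[[0,8,0],[-20,12,0],[-60,12,0],[-100,12,0],[-100,12,0]],"rotation":[[0,0,0],[0,0,0],[0,0,0],[0,0,0],[0,0,0]]}'; python3 - <<'E'
from g import *
yaw=.055
P=np.array([.465,-.322,.093]);n=Ro.from_euler('z',yaw).apply([-np.sin(np.radians(15)),0,np.cos(np.radians(15))])
x=-n;y=np.array([-np.sin(yaw),np.cos(yaw),0]);R=Ro.from_matrix(np.c_[x,y,np.cross(x,y)])
for d in (.14,.06): print(d,tgt(P+d*n,R))
snap('scene','s6.png');a=cv2.imread('pics/s6.png')[160:300,250:400];cv2.imwrite('pics/s6z.png',cv2.resize(a,None,fx=4,fy=4,interpolation=2))
E
```

```text
t: 15.2
tcp_pos: [0.5954, 0.0098, 0.2606]
ee_rot: [0.708, 0.031, 0.705, -0.03]
ft_force: [-0.9, -0.5, -0.5]
width: 0.0001
0.14 ([31.0, -346.8, -137.7], [-8.0, -14.7, 1.0])
0.06 ([108.4, -344.0, -117.6], [-8.0, -14.7, 1.0])
```

View pics/s6z.png

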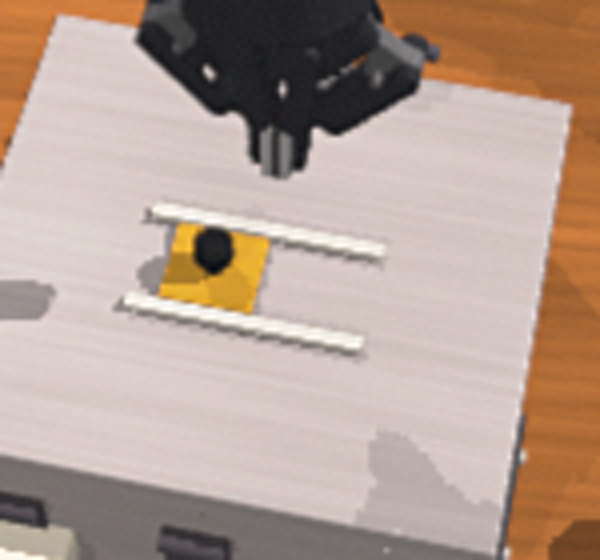

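```bash
python3 -m pendant '{"grip":[0,0,0,0,0,0,0,0,0,0,0,0],"translation":[[0,-45,-18],[0,-90,-36],[5,-135,-54],[10,-180,-72],[15,-225,-90],[20,-270,-108],[25,-310,-124],[31,-347,-138],[70,-346,-128],[108,-344,-118],[108,-344,-118],[108,-344,-118]],"rotation":[[0,0,0],[-2,-4,0],[-4,-8,0.5],[-6,-11,1],[-8,-14.7,1],[-8,-14.7,1],[-8,-14.7,1],[-8,-14.7,1],[-8,-14.7,1],[-8,-14.7,1],[-8,-14.7,1],[-8,-14.7,1]]}'; python3 - <<'E'
from g import *
yaw=.055
P=np.array([.465,-.322,.093]);n=Ro.from_euler('z',yaw).apply([-np.sin(np.radians(15)),0,np.cos(np.radians(15))])
x=-n;y=np.array([-np.sin(yaw),np.cos(yaw),0]);R=Ro.from_matrix(np.c_[x,y,np.cross(x,y)])
for d in (.02,0): print(d,tgt(P+d*n,R))
s=robot.sense();c=snap('wrist','w7.png')
q=s['ee_rot'];R0=Ro.from_quat([q[1],q[2],q[3],q[0]]).as_matrix()
M=c['tool_from_camera'];X=np.array([P,P-.072*y,s['tcp_pos']])
tool=(R0.T@(X-s['tcp_pos']).T).T; cam=(np.linalg.inv(M)@np.c_[tool,np.ones(3)].T)[:3].T
px=cv2.projectPoints(cam,np.zeros(3),np.zeros(3),c['camera_matrix'],c['dist_coeffs'])[0][:,0];print(px)
a=cv2.imread('pics/w7.png')
for v in px: cv2.circle(a,tuple(int(t) for t in v),4,(255,0,255),1)
cv2.imwrite('pics/w7.png',a); snap('scene','s7.png')
E
```

```text
t: 16.75
tcp_pos: [0.4476, -0.3226, 0.1501]
ee_rot: [0.792, -0.016, 0.61, 0.022]
ft_force: [0.8, -0.5, 1.0]
width: 0.0003
0.02 ([39.7, -0.4, 2.1], [-0.0, -0.1, -0.1])
0 ([59.7, -0.5, 2.2], [-0.0, -0.1, -0.1])
[[313.87776601 275.74198542]
 [185.58576046 275.91926766]
 [314.81351429 326.55052918]]
```

View pics/w7.png

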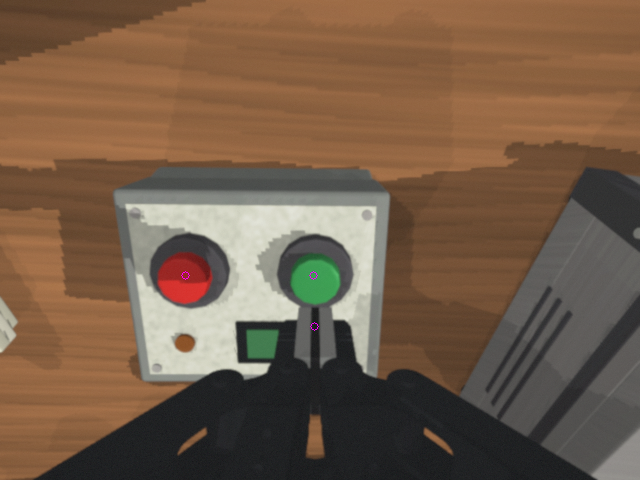

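View pics/s7.png

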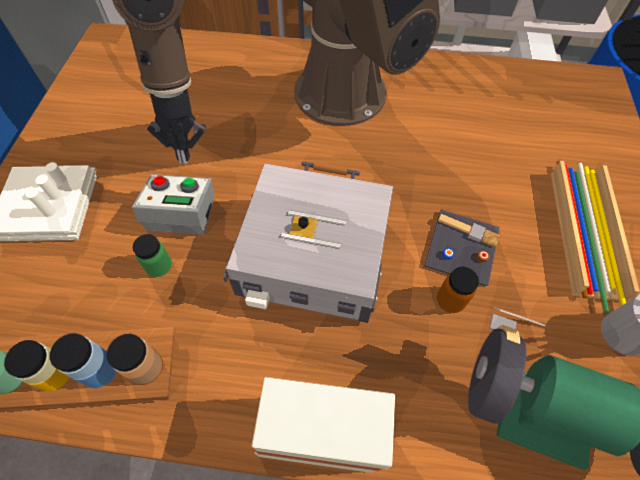

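```bash
python3 -m pendant '{"grip":[0,0,0,0],"translation":[[25,0,1.5],[45,0,1.5],[54,0,1.5],[54,0,1.5]],"rotation":[[0,0,0],[0,0,0],[0,0,0],[0,0,0]]}';python3 -m pendant '{"grip":[0,0,0,0,0],"translation":[[2,0,0],[4,0,0],[6,0,0],[8,0,0],[8,0,0]],"rotation":[[0,0,0],[0,0,0],[0,0,0],[0,0,0],[0,0,0]]}'
```

```text
t: 17.35
tcp_pos: [0.4635, -0.3224, 0.0997]
ee_rot: [0.793, -0.017, 0.609, 0.022]
ft_force: [-1.4, 1.4, 2.7]
width: 0.0004
t: 17.98
tcp_pos: [0.4656, -0.3226, 0.0941]
ee_rot: [0.793, -0.018, 0.608, 0.021]
ft_force: [-24.1, 5.6, 53.3]
width: -0.0001
```

```bash
python3 - <<'E'
from g import *
snap('wrist','w8.png');snap('scene','s8.png');a=cv2.imread('pics/s8.png')[130:250,110:240];cv2.imwrite('pics/s8z.png',cv2.resize(a,None,fx=4,fy=4,interpolation=2))
E
```

```text
(no output)
```

View pics/w8.png

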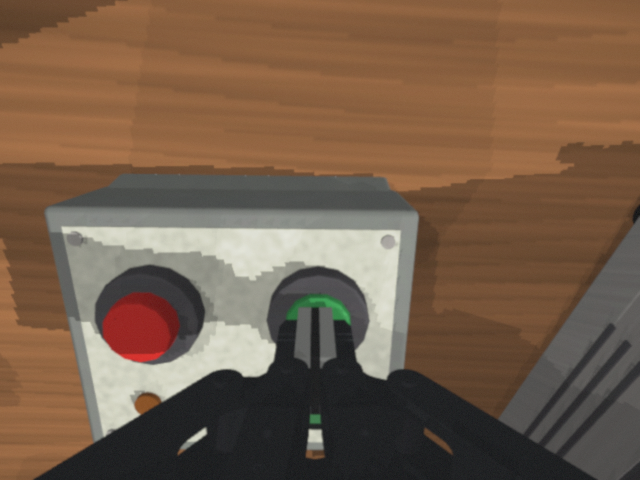

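View pics/s8z.png

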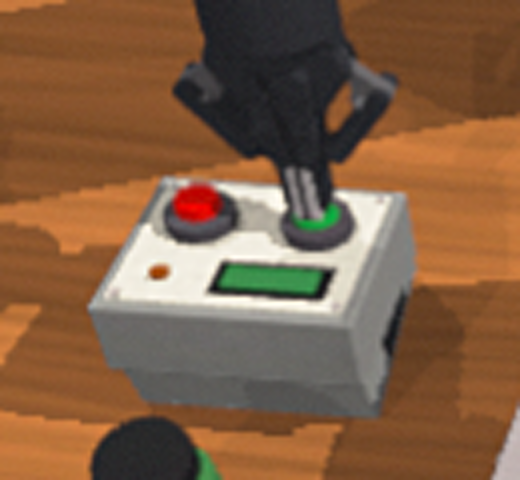

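The green cap is clearly pressed, nearly flush with its collar, while the red one stands proud. I'll release it and retract.

```bash
python3 -m pendant '{"grip":[0,0,0,0,0,0],"translation":[[-4,0,0],[-10,0,0],[-40,0,0],[-80,0,0],[-110,0,0],[-110,0,0]],"rotation":[[0,0,0],[0,0,0],[0,0,0],[0,0,0],[0,0,0],[0,0,0]]}'; python3 - <<'E'
from g import *
snap('scene','s9.png');snap('top','t9.png');snap('wrist','w9.png')
a=cv2.imread('pics/s9.png')[130:330,110:410];cv2.imwrite('pics/s9z.png',cv2.resize(a,None,fx=2.6,fy=2.6,interpolation=2))
E
```

```text
t: 18.82
tcp_pos: [0.4376, -0.3251, 0.2025]
ee_rot: [0.794, -0.019, 0.607, 0.02]
ft_force: [0.4, -0.1, -0.2]
width: -0.0002
```

View pics/s9z.png

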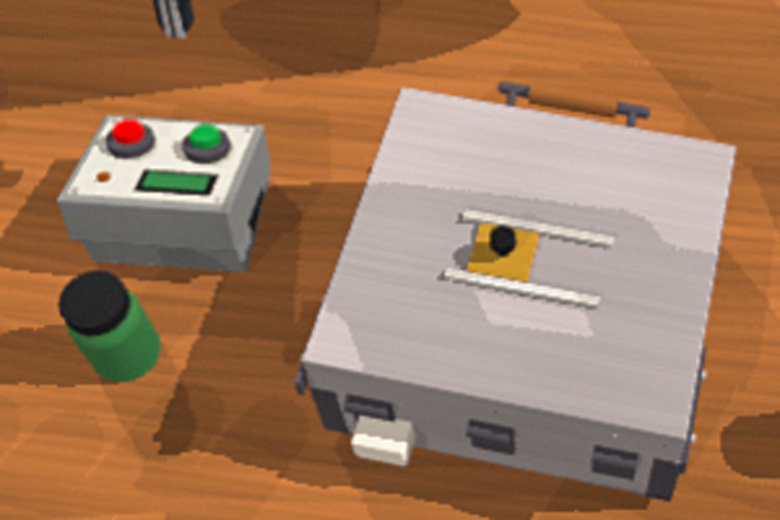

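View pics/t9.png

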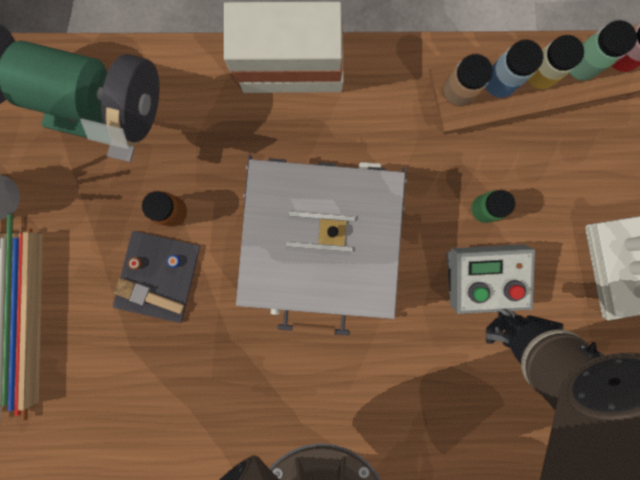

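View pics/w9.png

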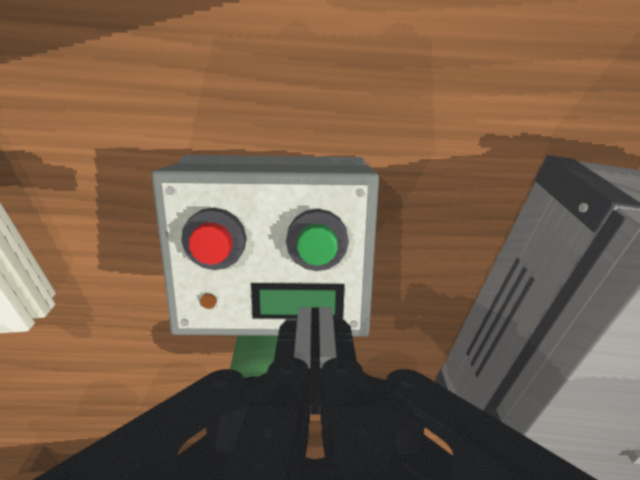

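```bash
python3 -c "
from rig import robot
print(robot.close_job(), robot.sense()['t'])"
```

```text
the job is handed in; nothing more can be done
the job is handed in; nothing more can be done
```

I pushed the lid down to its stop with the shut fingertips, slid the vent plate home, then pressed the green start button once and let it go. I handed the job in with the clock at about 19 s.

**Lid:** The lid is shut. It stopped at 145 mm, where pushing further raised the force to 33 N with no movement. Its corners in the last top picture lie within about 2 px of where a shut lid should appear.

**Vent:** The vent is fully home. The knob met its end stop at 19 N. In the top picture it is at (333, 231), within a pixel of the predicted home position, and the hole is covered.

**Start button:** It was pressed about 6 mm, to its stop, and has sprung back. The pictures show the cap nearly flush while held and standing proud again after release. The red button was not touched.

**Disagreements:**
- **Button height:** I measured the button top at 93 mm from the images, but contact came at about 100 mm. The last push was therefore firmer than planned, about 59 N at the fingertips.
- **Scene camera:** Its view of the knob was 2–3 px off the model, by the same amount before and after the slide.

The jars, cane slices and brush look unmoved in the last top picture. The glass inside the shut kiln could not be seen, but nothing reached in there.

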